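# Postmark a small parcel and hold the stamp down

## Task

Set the small parcel, label up, in the middle of the rubber mat between the mug and the calculator, lengthwise along the mat's long side, and let go of it. Then pick up the hand stamp by its handle and press it lightly, upright and square, inside the empty printed frame on the parcel, so that its sprung foot is pushed in about half-way, and finish while still holding it pressed there (do not lift or release it). Leave the mug, calculator, tape dispenser and pen pot where they are, and never press hard on the parcel.

Things in the scene. Friction and masses are not known exactly. Their poses are not given: they have to be found in the camera images.
- mat: black rubber stamping mat fixed on the counter, 120 (its x) x 180 (its y, the long side) x 3 mm thick; origin at the centre of its underside, on the counter top. The mug stands just beyond its far long side and the calculator just before its near long side
- parcel: the small cardboard parcel, 140 (x) x 60 (y) x 45 (z) mm, 0.18 to 0.48 kg, loose on the counter; origin at the centre of its underside
- parcel_center (a point): centre of the parcel, half-way up (22.5 mm above its underside); x along its 140 mm length, y across its 60 mm width, z up
- parcel_frame (a point): the marked spot: centre of the empty rectangular frame with black outline printed on the white label on the parcel's top face, 36 mm from the parcel's centre towards its +x end. The outline is 60 (x) x 48 (y) mm outside, with 2 mm lines; axes as the parcel's. Grey ruled lines lie on the other end of the label
- stamp: self-inking hand stamp, standing upright on its foot on the counter, 88 mm tall, about 0.16 kg, loose: grey housing 52 (x) x 38 (y) mm from 12 to 36 mm above the underside, black upright handle 30 (x) x 22 (y) mm from 36 to 88 mm, steel foot below; origin at the centre of the underside
- stamp_grip (a point): point on the axis of the stamp's handle, 64 mm above the underside of the extended foot; x along the handle's 30 mm side, y across its 22 mm side (flat faces to grip), z up
- stamp_face (a point): centre of the stamping face, the underside of the stamp's foot, 44 (x) x 32 (y) mm; axes as the stamp's, so its long side is along x
- foot (a joint): how far the stamp's sprung foot is pushed up into the housing, 0 (free) to 0.010 m (bottomed). The spring is preloaded: the foot starts to move at about 3 N and needs about 5.5 N half-way and 8 N at the stop
- mug: white mug, 76 mm across, 90 mm tall, loose, leave alone; origin at the centre of its underside
- calculator: flat black desk calculator 75 x 140 mm, 16 mm tall, loose, leave alone; origin at the centre of its underside
- dispenser: black tape dispenser 55 x 140 mm, 92 mm tall, loose, leave alone; origin at the centre of its underside
- penpot: dark round pen pot with pens, 72 mm across, 160 mm tall, loose, leave alone; origin at the centre of its underside
Mind the look-alikes: they are no part of the job. Of the things like the parcel, leave any that is green or pink; of the rest the smaller one is meant.

How it is judged (in metres and radians):
On the way, in this order (a step that is already met when the one before it is completed fails the run):
1. the parcel lies in the middle of the mat, lined up with it, and is let go (horizontal distance between parcel_center and mat below 0.02 m and angle between the x axis of parcel_center and the y axis of mat, either way round below 0.2 rad and angle between parcel_center's own z axis and vertical below 0.06 rad and height (world z) of parcel_center between 0.021 and 0.031 m and linear speed of parcel below 0.02 m/s and contact force between the fingers and parcel below 0.1 N), for 0.3 s.
2. then the stamp is held in the gripper, its foot at least 20 mm above the counter (height (world z) of stamp_face above 0.02 m and contact force between the fingers and stamp above 2 N), for 0.2 s.
At the end, for the whole second after the job is handed in: Parcel at rest on the mat, centred within 20 mm, aligned within 0.2 rad, touched only by the stamp; stamp gripped, upright within 0.09 rad, square within 0.14 rad, face within 6 mm of the frame's centre, pressing 2.5-10 N, foot in 1.5-9 mm; bystanders within 20 mm of their start (horizontal distance between parcel_center and mat below 0.02 m and angle between the x axis of parcel_center and the y axis of mat, either way round below 0.2 rad and angle between parcel_center's own z axis and vertical below 0.06 rad and height (world z) of parcel_center between 0.021 and 0.031 m and linear speed of each of parcel, stamp below 0.02 m/s and contact force between stamp and parcel between 2.5 and 10 N and value of joint foot between 0.0015 and 0.009 m and horizontal distance between stamp_face and parcel_frame below 0.006 m and angle between the x axis of stamp_face and the x axis of parcel_frame, either way round below 0.14 rad and angle between stamp_face's own z axis and vertical below 0.09 rad and z of stamp_face in the frame of parcel_frame between -0.004 and 0.004 m and contact force between the fingers and stamp above 2 N and contact force between each of the arm, the fingers and parcel below 0.5 N and distance of each of mug, calculator, dispenser, penpot from where it was at the start of the episode below 0.02 m); the arm keeps its last pose, push and grip.
It fails at once if the stamp presses on the parcel with more than 20 N (contact force between stamp and parcel above 20 N).
It fails at once if the mug, calculator, tape dispenser or pen pot is moved by more than 20 mm (distance of any of mug, calculator, dispenser, penpot from where it was at the start of the episode above 0.02 m).
It also fails if it takes over 61 s, if anything falls off the work surface, if the arm or the gripper's body presses on something with over 40 N, if the wrist force passes 120 N, or if a joint passes its speed limit or range.

## Robot

A 7-joint arm with a two-finger parallel gripper is mounted at the origin on the work surface. World frame = base frame: x ahead of the robot, y to its left, z up, the work surface at z = 0. Lengths are in mm, angles in rad, forces in N, time in s.
With the tool pointing down it reaches from about 425 to 875 mm from the base axis. Payload 8.4 kg.
Tool frame: the origin (TCP) lies at the very end of the fingers, on their centre line; the grasp point (between the pads) lies 19 mm behind it; z points along the fingers, y is the line along which they close (so a half turn about z gives the same grasp; the last joint's range is limited). The gripper opens to 87 mm and grips with 3 to 60 N. Pads are 19 mm wide; open, the fingers measure 117 mm over their backs; the gripper's body (75 mm by 190 mm) begins 51 mm behind the grasp point.
Start: joints at [-1.406, 0.333, 0.04, 1.465, -0.013, 1.343, -0.059], TCP at [169.49, 627.484, 222.546] pointing down, gripper open.
Joint ranges: [-2.58, 2.58], [-0.38, 2.09], [-1.3, 1.39], [0.25, 2.4], [-1.5, 4.64], [0.08, 2.09], [-2.65, 2.65]. Speed limits (rad/s): [2.22, 2.22, 2.79, 2.79, 3.14, 3.14, 3.14].

## Interface

Orientations are given as a 3x3 rotation matrix whose columns are the frame's x, y, z axes.
In Python, from cell import arm, viewer gives the robot as it stands.
- The arm moves only by the shell command python3 -m creep 'ROWS' [FORCE]. ROWS is JSON, a list of rows, each an object of numbers: "tx", "ty", "tz": the shift along the tool's x, y, z in mm; "ax", "ay", "az": the turn, a rotation vector about the tool's x, y, z in degrees; "fingers": the opening in per cent of the stroke, from 0 (shut) to 100 (fully open). A call has 1 to 12 rows; each row shifts and turns the commanded pose from where the row before left it, along the tool's axes as they then stand; what a row does not reach is not made up. A row lasts 1/10 s, in which the tool goes at most 50 mm and 8.59 degrees, less where a joint would pass 70% of its speed; a pose out of reach is approached as far as the arm can. A call is refused whole if a number of a shift passes 50 or a number of a turn 8.59, either way. A call with a gripper value outside its range is refused whole. The fingers move at their own pace and stop on an object; FORCE is the grip in N (left out, the last holds). Time passes only in rows, so rows that do not move let the fingers close. It gives the time, the measured TCP pose, the force, the opening and the grip force at its end, in the units of the state.
- arm.get_obs(): the state, without advancing time (a new reading comes with each control period).
- viewer.capture(name): name is "scene" or "top" or "wrist"; returns the picture (480x640x3 uint8, blue, green, red); there is no depth.
- viewer.camera_params(name): a dict with "camera_matrix" (3x3 intrinsics, pixels), "extrinsics" (4x4, takes a point from camera to world coordinates); the wrist camera has in their place "hand_eye" (4x4, takes a point from camera to tool coordinates, whose origin is the TCP and whose axes are the flange's). Camera axes: x right, y down, z forward; pixel columns grow to the right and rows downward; lengths in mm; the calibration is good to about 2 mm. The wrist camera is an equidistant fisheye: a pixel r from the principal point sees the ray r / f radians off the axis. A picture is of the moment at which its call begins: read the wrist's pose just before it. camera_params takes no time and is no camera call.
- arm.hand_in(): hands the job in; it is judged then, once.
The state is a dict: "time": time; "qpos": joint angles; "dq": joint speeds; "joint_torque": joint torques, N m; "tcp_pos": TCP position; "ee_rot": TCP orientation; "contact_force": force on the tool from outside, world axes, zero at the start; "torque": the same for the moment, N m; "opening": finger opening in mm; "grip_force": force on a finger pad.
Only numpy, scipy, OpenCV 4.12 (cv2) and the standard library are available. Lean on these libraries where they do the work, as an engineer would, in place of code of your own. Each camera call takes 0.05 s, during which the arm holds its last target. There are 200 camera calls.

## Working session

There is one attempt and no reset: what is moved stays moved. The work goes in short steps, Python scripts to look and compute and a shell command to move; the robot and the scene stay as the last step left them, time stands still between calls to the robot, and variables do not carry over. Pictures are saved under pics/ and viewed, at most 10 in all, crops included, and the job is handed in when it is done.

```bash
mkdir -p pics; ls; python3 - <<'E'
from cell import arm, viewer
import cv2, numpy as np
np.set_printoptions(precision=3,suppress=True)
for n in ("scene","top"):
    cv2.imwrite(f"pics/{n}0.png",viewer.capture(n)); p=viewer.camera_params(n); print(n,p)
print(viewer.camera_params("wrist")); print(arm.get_obs())
E
```

```text
pics
scene {'camera_matrix': array([[529.144,   0.   , 323.285],
       [  0.   , 529.144, 239.146],
       [  0.   ,   0.   ,   1.   ]]), 'extrinsics': array([[   0.165,    0.719,   -0.675, 1296.473],
       [   0.986,   -0.108,    0.126,  -88.274],
       [   0.018,   -0.686,   -0.727,  897.027],
       [   0.   ,    0.   ,    0.   ,    1.   ]])}
top {'camera_matrix': array([[578.908,   0.   , 323.339],
       [  0.   , 578.908, 242.18 ],
       [  0.   ,   0.   ,   1.   ]]), 'extrinsics': array([[   0.024,   -0.999,    0.038,  440.58 ],
       [  -1.   ,   -0.024,   -0.002,   64.791],
       [   0.003,   -0.038,   -0.999, 1300.664],
       [   0.   ,    0.   ,    0.   ,    1.   ]])}
{'camera_matrix': array([[371.648,   0.   , 321.364],
       [  0.   , 371.648, 237.743],
       [  0.   ,   0.   ,   1.   ]]), 'hand_eye': array([[   0.   ,   -0.959,   -0.284,   78.037],
       [   1.   ,    0.001,   -0.001,    0.075],
       [   0.001,   -0.284,    0.959, -160.991],
       [   0.   ,    0.   ,    0.   ,    1.   ]])}
{'time': 0.1, 'qpos': array([-1.406,  0.334,  0.04 ,  1.466, -0.013,  1.343, -0.058]), 'dq': array([-0.001, -0.002,  0.   , -0.003, -0.   ,  0.001,  0.   ]), 'joint_torque': array([  0.004, -65.78 ,   1.34 , -40.471,  -0.059,   0.041,   0.   ]), 'tcp_pos': array([169.414, 627.099, 221.748]), 'ee_rot': array([[-0.965,  0.261, -0.   ],
       [ 0.261,  0.965, -0.001],
       [-0.   , -0.001, -1.   ]]), 'contact_force': array([0.247, 0.116, 0.101]), 'torque': array([ 0.039,  0.05 , -0.056]), 'grip_force': 0.0, 'opening': 87.04610198585492}
```

View pics/top0.png

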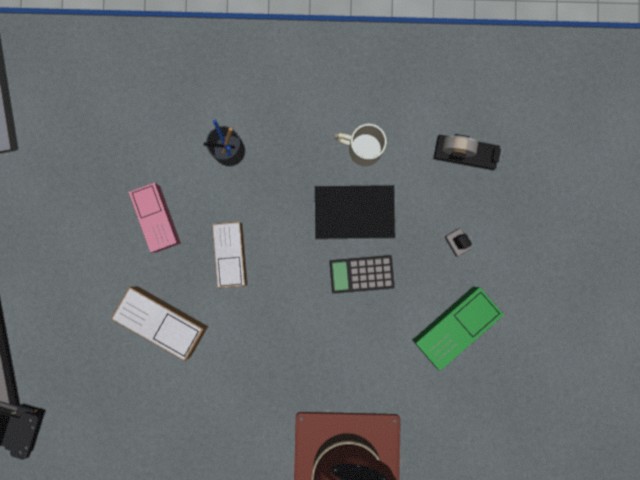

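View pics/scene0.png

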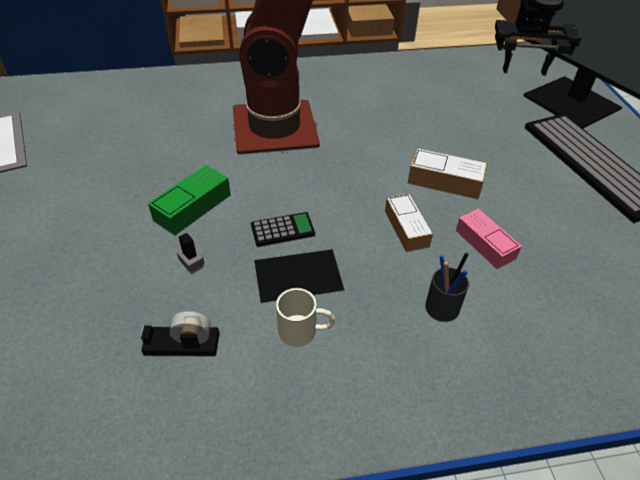

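The top view shows the small white parcel at about (229,254), with its frame end towards the robot, and the larger look-alike at (158,323). The mat is at (355,212), the mug at (367,142), the calculator at (362,274) and the stamp at (459,242). I'll enlarge these for exact pixels.

```bash
python3 - <<'E'
import cv2, numpy as np
im=cv2.imread("pics/top0.png")
def c(x,y,w,h,s): 
    a=cv2.resize(im[y:y+h,x:x+w],None,fx=s,fy=s,interpolation=cv2.INTER_CUBIC)
    for i in range(0,w,10): cv2.line(a,(i*s,0),(i*s,6),(0,255,255),1); cv2.putText(a,str(x+i),(i*s,18),0,.35,(0,255,255))
    for i in range(0,h,10): cv2.line(a,(0,i*s),(6,i*s),(0,255,255),1); cv2.putText(a,str(y+i),(8,i*s+4),0,.35,(0,255,255))
    return a
L=c(200,210,50,90,6); M=c(435,220,50,45,10)
out=np.zeros((600,800,3),np.uint8); out[:540,:300]=L; out[:450,300:800]=M
cv2.imwrite("pics/crop1.png",out)
g=cv2.cvtColor(im,cv2.COLOR_BGR2GRAY)
m=(g[170:250,300:410]<28).astype(np.uint8); n,l,s,ce=cv2.connectedComponentsWithStats(m); k=1+s[1:,4].argmax()
print("mat",s[k],ce[k]+[300,170],cv2.minAreaRect(np.argwhere(l==k)[:,::-1].astype(np.float32)+[300,170]))
E
```

```text
Traceback (most recent call last):
cv2.error: OpenCV(4.12.0) /io/opencv/modules/imgproc/src/convhull.cpp:143: error: (-215:Assertion failed) total >= 0 && (depth == CV_32F || depth == CV_32S) in function 'convexHull'
```

View pics/crop1.png

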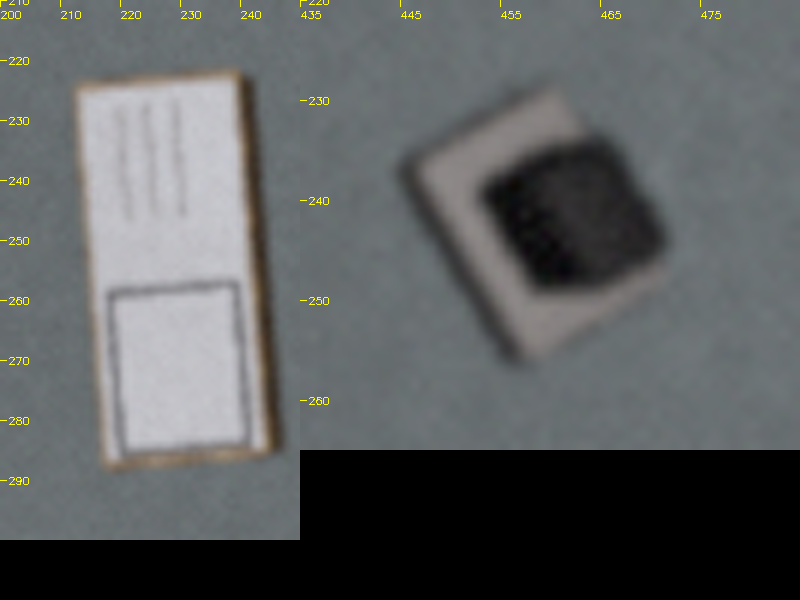

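```bash
cat > h.py <<'E'
import numpy as np, cv2
from cell import arm, viewer
np.set_printoptions(precision=2,suppress=True)
def fix(name,px,z):
    p=viewer.camera_params(name); K=p["camera_matrix"]; E=p["extrinsics"]
    px=np.atleast_2d(px).astype(float); d=np.c_[px,np.ones(len(px))]@np.linalg.inv(K).T@E[:3,:3].T
    o=E[:3,3]; return o+d*((z-o[2])/d[:,2])[:,None]
def wrist(px,z,obs):
    p=viewer.camera_params("wrist"); K=p["camera_matrix"]; H=p["hand_eye"]
    px=np.atleast_2d(px).astype(float); v=(px-K[:2,2])/K[0,0]; t=np.linalg.norm(v,axis=1)
    d=np.c_[v*(np.sin(t)/np.maximum(t,1e-9))[:,None],np.cos(t)]
    R=np.array(obs["ee_rot"]); d=d@H[:3,:3].T@R.T; o=np.array(obs["tcp_pos"])+R@H[:3,3]
    return o+d*((z-o[2])/d[:,2])[:,None]
def go(x,y,z,ax=None):
    """tool-axis shift to world target; ax = world direction (deg) for tool y"""
    o=arm.get_obs(); R=np.array(o["ee_rot"]); s=R.T@(np.array([x,y,z])-o["tcp_pos"]); print("tcp",o["tcp_pos"],"shift",s,"n50",np.abs(s).max()/50)
    if ax is not None:
        a=np.degrees(np.arctan2(R[1,1],R[0,1])); d=(ax-a+90)%180-90; print("tool y now",a,"world turn",d,"-> az",-d)
def yaw(p,q): d=q-p; return np.degrees(np.arctan2(d[1],d[0])),np.linalg.norm(d[:2])
E
python3 - <<'E'
from h import *
P=fix("top",[[212.7,224.3],[239.7,222],[244.5,285.3],[217.5,287.5]],45); print(P,P.mean(0),yaw(P[0],P[3]),yaw(P[1],P[2]),yaw(P[0],P[1]))
F=fix("top",[[218.3,258.7],[239.5,257],[241.5,284.5],[220.7,286]],45); print("frame",F.mean(0))
S=fix("top",[[446.3,236.3],[460.7,228.6],[457,255.6]],36); print(S,(S[1]+S[2])/2,yaw(S[0],S[2]),yaw(S[0],S[1]))
im=cv2.imread("pics/top0.png"); g=cv2.cvtColor(im,cv2.COLOR_BGR2GRAY)
m=(g[170:250,300:410]<50).astype(np.uint8); n,l,s,ce=cv2.connectedComponentsWithStats(m); k=1+s[1:,4].argmax()
r=cv2.minAreaRect((np.argwhere(l==k)[:,::-1]+[300,170]).astype(np.float32)); print(r); M=fix("top",cv2.boxPoints(r),3); print(M,M.mean(0))
print("mug",fix("top",[[368,142]],90),"calc",fix("top",[[330,262],[331,293],[394,290],[392,256]],16))
E
```

```text
[[521.27 303.6   45.  ]
 [527.71 245.14  45.  ]
 [390.78 230.69  45.  ]
 [384.63 288.91  45.  ]] [456.1  267.08  45.  ] (np.float64(-173.86580749653263), np.float64(137.4325662142862)) (np.float64(-173.97320766629275), np.float64(137.68730153167473)) (np.float64(-83.71605914827022), np.float64(58.8065306094362))
frame [419.75 262.94  45.  ]
[[ 508.04 -206.28   36.  ]
 [ 525.69 -237.55   36.  ]
 [ 466.38 -230.36   36.  ]] [ 496.04 -233.95   36.  ] (np.float64(-149.9713824592334), np.float64(48.112821478636995)) (np.float64(-60.560766241164785), np.float64(35.90159041054905))
((354.4999694824219, 211.49998474121094), (78.99998474121094, 50.99999237060547), 0.0)
[[501.04  81.33   3.  ]
 [615.95  84.18   3.  ]
 [620.33 -93.69   3.  ]
 [505.36 -95.95   3.  ]] [560.67  -6.03   3.  ]
mug [[700.03 -26.45  90.  ]] calc [[445.76  46.53  16.  ]
 [377.25  42.68  16.  ]
 [387.24 -96.64  16.  ]
 [462.4  -90.72  16.  ]]
```

```bash
python3 -c "
from h import *
go(456,267,150,96)"
```

```text
tcp [169.41 627.1  221.75] shift [-370.56 -272.8    72.19] n50 7.4112514741198945
tool y now 74.88463056230665 world turn 21.115369437693346 -> az -21.115369437693346
```

```bash
python3 -m creep '[{"tx":-34,"ty":-25,"tz":6},{"tx":-34,"ty":-25,"tz":6},{"tx":-34,"ty":-25,"tz":6},{"tx":-34,"ty":-25,"tz":6},{"tx":-34,"ty":-25,"tz":6},{"tx":-34,"ty":-25,"tz":6},{"tx":-34,"ty":-25,"tz":6},{"tx":-34,"ty":-25,"tz":6},{"tx":-34,"ty":-25,"tz":6},{"tx":-34,"ty":-25,"tz":6},{"tx":-31,"ty":-23,"tz":6}]' 20; python3 -m creep '[{"az":-7},{"az":-7},{"az":-7},{}]'; python3 - <<'E'
from h import *
go(456,267,150,96); o=arm.get_obs(); print(o["time"],o["qpos"]); cv2.imwrite("pics/w1.png",viewer.capture("wrist"))
E
```

```text
tcp [169.41 627.1  221.75] shift [-370.56 -272.8    72.19] n50 7.4112514741198945
tool y now 74.88463056230665 world turn 21.115369437693346 -> az -21.115369437693346
0.1 [-1.41  0.33  0.04  1.47 -0.01  1.34 -0.06]invalid input
invalid input
```

View pics/w1.png

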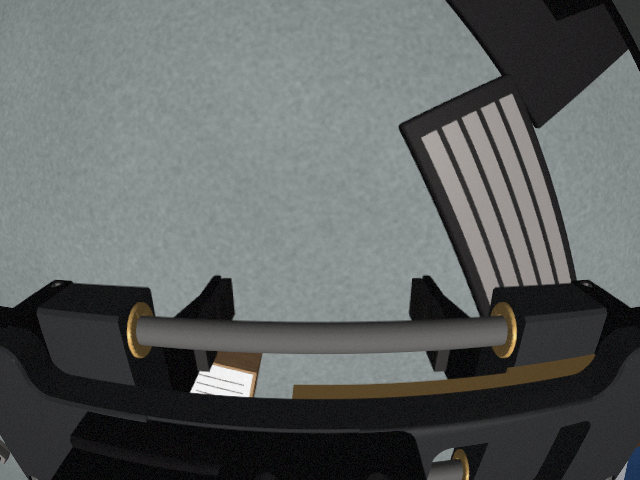

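The move was refused. This picture only shows the start spot, with the keyboard and the fingers at about (215,320) and (430,320). The rows probably need every key, so I'll test one.

```bash
python3 -m creep '[{"tx":-34,"ty":-25,"tz":6,"ax":0,"ay":0,"az":0,"fingers":100}]' 20
```

```text
time: 0.25
tcp_pos: [190.8, 597.5, 216.0]
ee_rot: [[-0.967, 0.253, -0.003], [0.253, 0.967, 0.001], [0.003, 0.001, -1.0]]
contact_force: [-0.2, -0.9, 0.4]
opening: 87.1
grip_force: 0.0
```

```bash
python3 -m creep '[{"tx":-34,"ty":-25,"tz":6,"ax":0,"ay":0,"az":0,"fingers":100},{"tx":-34,"ty":-25,"tz":6,"ax":0,"ay":0,"az":0,"fingers":100},{"tx":-34,"ty":-25,"tz":6,"ax":0,"ay":0,"az":0,"fingers":100},{"tx":-34,"ty":-25,"tz":6,"ax":0,"ay":0,"az":0,"fingers":100},{"tx":-34,"ty":-25,"tz":7,"ax":0,"ay":0,"az":0,"fingers":100},{"tx":-34,"ty":-25,"tz":7,"ax":0,"ay":0,"az":0,"fingers":100},{"tx":-34,"ty":-25,"tz":7,"ax":0,"ay":0,"az":0,"fingers":100},{"tx":-34,"ty":-25,"tz":7,"ax":0,"ay":0,"az":0,"fingers":100},{"tx":-34,"ty":-25,"tz":7,"ax":0,"ay":0,"az":0,"fingers":100},{"tx":-31,"ty":-23,"tz":7,"ax":0,"ay":0,"az":0,"fingers":100}]'; python3 -m creep '[{"tx":0,"ty":0,"tz":0,"ax":0,"ay":0,"az":-7,"fingers":100},{"tx":0,"ty":0,"tz":0,"ax":0,"ay":0,"az":-7,"fingers":100},{"tx":0,"ty":0,"tz":0,"ax":0,"ay":0,"az":-7,"fingers":100},{"tx":0,"ty":0,"tz":0,"ax":0,"ay":0,"az":0,"fingers":100},{"tx":0,"ty":0,"tz":0,"ax":0,"ay":0,"az":0,"fingers":100}]'; python3 - <<'E'
from h import *
go(456,267,150,96); o=arm.get_obs(); print(o["time"],o["qpos"]); cv2.imwrite("pics/w2.png",viewer.capture("wrist"))
E
```

```text
time: 1.25
tcp_pos: [457.4, 265.3, 150.3]
ee_rot: [[-0.965, 0.261, 0.0], [0.261, 0.965, -0.0], [-0.0, 0.0, -1.0]]
contact_force: [0.9, 1.0, -0.7]
opening: 87.0
grip_force: 0.0
time: 1.75
tcp_pos: [456.4, 267.1, 150.4]
ee_rot: [[-0.995, -0.099, -0.0], [-0.099, 0.995, -0.0], [0.0, -0.0, -1.0]]
contact_force: [-0.1, 0.2, 0.3]
opening: 87.1
grip_force: 0.0
tcp [456.36 267.11 150.45] shift [ 0.37 -0.07  0.45] n50 0.008915366482505446
tool y now 95.67593637513131 world turn 0.32406362486868545 -> az -0.32406362486868545
1.75 [-0.89  0.14  0.3   1.87 -0.04  1.14  1.1 ]
```

View pics/w2.png

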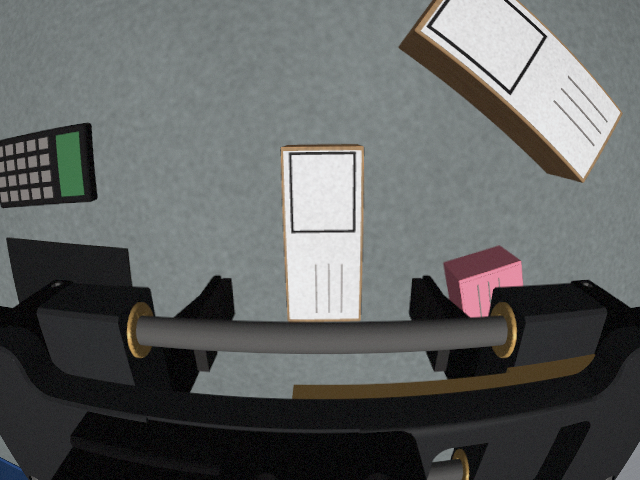

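The parcel sits squarely between the fingers, with top corners at about (281,146), (364,146), (361,320) and (289,321).

```bash
python3 - <<'E'
from h import *
o=arm.get_obs()
P=wrist([[281,146],[364,146],[361,320],[289,321]],45,o); print(P,P.mean(0),yaw(P[0],P[3]),yaw(P[1],P[2]),yaw(P[0],P[1]))
F=wrist([[290,153],[355,153],[355,231],[292,232]],45,o); print(F,F.mean(0))
go(*P.mean(0)[:2],19,96)
E
```

```text
[[392.05 231.55  45.  ]
 [386.13 290.45  45.  ]
 [523.56 306.19  45.  ]
 [530.31 247.72  45.  ]] [458.01 268.98  45.  ] (np.float64(6.669947662894003), np.float64(139.20315452920738)) (np.float64(6.534727943905782), np.float64(138.329335663616)) (np.float64(95.74472184405464), np.float64(59.196275745602684))
[[396.54 238.43  45.  ]
 [391.89 284.59  45.  ]
 [449.33 291.41  45.  ]
 [454.8  244.74  45.  ]] [423.14 264.79  45.  ]
tcp [456.39 267.13 150.49] shift [ -1.82   1.68 131.49] n50 2.6298265379168386
tool y now 95.68970420003711 world turn 0.31029579996288703 -> az -0.31029579996288703
```

```bash
python3 -m creep '[{"tx":-2,"ty":1.5,"tz":33,"ax":0,"ay":0,"az":-0.3,"fingers":100},{"tx":0,"ty":0,"tz":33,"ax":0,"ay":0,"az":0,"fingers":100},{"tx":0,"ty":0,"tz":33,"ax":0,"ay":0,"az":0,"fingers":100},{"tx":0,"ty":0,"tz":32,"ax":0,"ay":0,"az":0,"fingers":100},{"tx":0,"ty":0,"tz":0,"ax":0,"ay":0,"az":0,"fingers":100},{"tx":0,"ty":0,"tz":0,"ax":0,"ay":0,"az":0,"fingers":0},{"tx":0,"ty":0,"tz":0,"ax":0,"ay":0,"az":0,"fingers":0},{"tx":0,"ty":0,"tz":0,"ax":0,"ay":0,"az":0,"fingers":0},{"tx":0,"ty":0,"tz":0,"ax":0,"ay":0,"az":0,"fingers":0},{"tx":0,"ty":0,"tz":0,"ax":0,"ay":0,"az":0,"fingers":0}]' 30; python3 -m creep '[{"tx":0,"ty":0,"tz":-25,"ax":0,"ay":0,"az":0,"fingers":0},{"tx":0,"ty":0,"tz":-35,"ax":0,"ay":0,"az":0,"fingers":0},{"tx":0,"ty":0,"tz":-35,"ax":0,"ay":0,"az":0,"fingers":0},{"tx":0,"ty":0,"tz":0,"ax":0,"ay":0,"az":0,"fingers":0}]';python3 -c "
from h import *
go(560.7,-6,110,1.4)"
```

```text
time: 2.8
tcp_pos: [458.9, 269.1, 20.7]
ee_rot: [[-0.994, -0.108, 0.001], [-0.108, 0.994, 0.001], [-0.001, 0.001, -1.0]]
contact_force: [-1.2, -1.4, 6.7]
opening: 59.8
grip_force: 30.0
time: 3.2
tcp_pos: [460.5, 270.3, 119.1]
ee_rot: [[-0.994, -0.107, 0.005], [-0.107, 0.994, 0.005], [-0.006, 0.004, -1.0]]
contact_force: [0.5, 0.3, -3.9]
opening: 59.4
grip_force: 30.0
tcp [460.55 270.31 119.06] shift [ -69.85 -285.5     8.32] n50 5.709949254726547
tool y now 96.16440183213537 world turn 85.23559816786462 -> az -85.23559816786462
```

```bash
python3 -m creep '[{"tx":-9,"ty":-36,"tz":0,"ax":0,"ay":0,"az":0,"fingers":0},{"tx":-9,"ty":-36,"tz":0,"ax":0,"ay":0,"az":0,"fingers":0},{"tx":-9,"ty":-36,"tz":0,"ax":0,"ay":0,"az":0,"fingers":0},{"tx":-9,"ty":-36,"tz":0,"ax":0,"ay":0,"az":0,"fingers":0},{"tx":-9,"ty":-36,"tz":0,"ax":0,"ay":0,"az":0,"fingers":0},{"tx":-9,"ty":-36,"tz":0,"ax":0,"ay":0,"az":0,"fingers":0},{"tx":-8,"ty":-35,"tz":0,"ax":0,"ay":0,"az":0,"fingers":0},{"tx":-8,"ty":-35,"tz":0,"ax":0,"ay":0,"az":0,"fingers":0},{"tx":0,"ty":0,"tz":0,"ax":0,"ay":0,"az":0,"fingers":0}]'; python3 -m creep '[{"tx":0,"ty":0,"tz":0,"ax":0,"ay":0,"az":7.9,"fingers":0},{"tx":0,"ty":0,"tz":0,"ax":0,"ay":0,"az":7.9,"fingers":0},{"tx":0,"ty":0,"tz":0,"ax":0,"ay":0,"az":7.9,"fingers":0},{"tx":0,"ty":0,"tz":0,"ax":0,"ay":0,"az":7.9,"fingers":0},{"tx":0,"ty":0,"tz":0,"ax":0,"ay":0,"az":7.9,"fingers":0},{"tx":0,"ty":0,"tz":0,"ax":0,"ay":0,"az":7.9,"fingers":0},{"tx":0,"ty":0,"tz":0,"ax":0,"ay":0,"az":7.9,"fingers":0},{"tx":0,"ty":0,"tz":0,"ax":0,"ay":0,"az":7.9,"fingers":0},{"tx":0,"ty":0,"tz":0,"ax":0,"ay":0,"az":7.9,"fingers":0},{"tx":0,"ty":0,"tz":0,"ax":0,"ay":0,"az":7.9,"fingers":0},{"tx":0,"ty":0,"tz":0,"ax":0,"ay":0,"az":7.9,"fingers":0},{"tx":0,"ty":0,"tz":0,"ax":0,"ay":0,"az":7.9,"fingers":0}]';python3 -m creep '[{"tx":0,"ty":0,"tz":0,"ax":0,"ay":0,"az":0,"fingers":0},{"tx":0,"ty":0,"tz":0,"ax":0,"ay":0,"az":0,"fingers":0},{"tx":0,"ty":0,"tz":0,"ax":0,"ay":0,"az":0,"fingers":0}]'; python3 - <<'E'
from h import *
go(560.7,-6,30,1.4); print(arm.get_obs()["qpos"])
a=viewer.capture("top"); b=viewer.capture("wrist")
cv2.imwrite("pics/p1.png",np.hstack([cv2.resize(a[100:320,270:490],(400,400)),cv2.resize(b,(400,400))]))
E
```

```text
time: 4.1
tcp_pos: [558.8, -14.2, 113.6]
ee_rot: [[-0.995, -0.101, -0.001], [-0.101, 0.995, -0.003], [0.001, -0.003, -1.0]]
contact_force: [0.4, 0.0, -4.4]
opening: 59.7
grip_force: 30.0
time: 5.3
tcp_pos: [557.7, -7.5, 113.3]
ee_rot: [[-0.019, 1.0, -0.002], [1.0, 0.019, -0.0], [-0.0, -0.002, -1.0]]
contact_force: [0.4, -0.6, -3.2]
opening: 59.8
grip_force: 30.0
time: 5.6
tcp_pos: [558.4, -7.7, 114.2]
ee_rot: [[-0.028, 1.0, -0.001], [1.0, 0.028, -0.0], [-0.0, -0.001, -1.0]]
contact_force: [0.5, -0.1, -3.6]
opening: 59.8
grip_force: 30.0
tcp [558.38  -7.74 114.17] shift [ 1.69  2.42 84.17] n50 1.6833132135688798
tool y now 1.5777895336929222 world turn -0.17778953369291628 -> az 0.17778953369291628
[-0.71  0.28  0.76  1.85 -0.22  1.09  0.16]
```

View pics/p1.png

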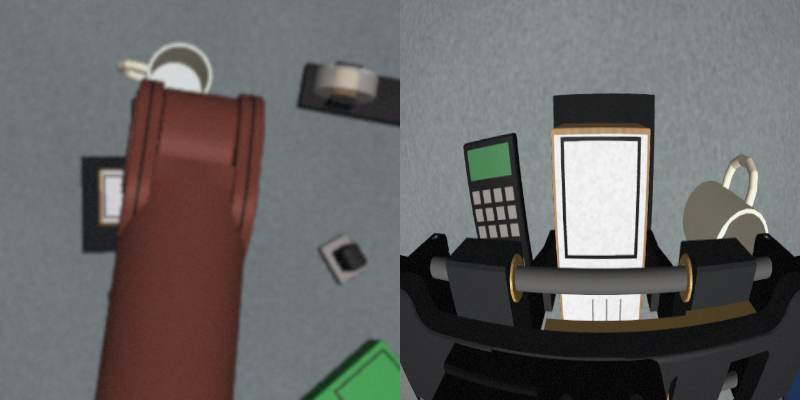

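The parcel hangs level over the mat and square with it. It is clear of the mug, which stands at about (720,220) in the wrist half.

```bash
python3 -m creep '[{"tx":1.7,"ty":2.4,"tz":25,"ax":0,"ay":0,"az":0,"fingers":0},{"tx":0,"ty":0,"tz":25,"ax":0,"ay":0,"az":0,"fingers":0},{"tx":0,"ty":0,"tz":20,"ax":0,"ay":0,"az":0,"fingers":0},{"tx":0,"ty":0,"tz":13,"ax":0,"ay":0,"az":0,"fingers":0},{"tx":0,"ty":0,"tz":3,"ax":0,"ay":0,"az":0,"fingers":0},{"tx":0,"ty":0,"tz":2,"ax":0,"ay":0,"az":0,"fingers":0},{"tx":0,"ty":0,"tz":0,"ax":0,"ay":0,"az":0,"fingers":0},{"tx":0,"ty":0,"tz":0,"ax":0,"ay":0,"az":0,"fingers":0},{"tx":0,"ty":0,"tz":0,"ax":0,"ay":0,"az":0,"fingers":0}]'
```

```text
time: 6.6
tcp_pos: [561.5, -6.1, 27.3]
ee_rot: [[-0.024, 1.0, 0.001], [1.0, 0.024, 0.0], [0.0, 0.001, -1.0]]
contact_force: [0.1, 0.0, -4.6]
opening: 59.8
grip_force: 30.0
```

```bash
python3 -m creep '[{"tx":0,"ty":0,"tz":2,"ax":0,"ay":0,"az":0,"fingers":0},{"tx":0,"ty":0,"tz":0,"ax":0,"ay":0,"az":0,"fingers":0},{"tx":0,"ty":0,"tz":1.5,"ax":0,"ay":0,"az":0,"fingers":0},{"tx":0,"ty":0,"tz":0,"ax":0,"ay":0,"az":0,"fingers":0},{"tx":0,"ty":0,"tz":0,"ax":0,"ay":0,"az":0,"fingers":0}]'
```

```text
time: 7.1
tcp_pos: [561.1, -6.1, 23.7]
ee_rot: [[-0.024, 1.0, -0.0], [1.0, 0.024, 0.001], [0.001, 0.0, -1.0]]
contact_force: [-3.5, 0.7, 5.8]
opening: 59.6
grip_force: 30.0
```

```bash
python3 -m creep '[{"tx":0,"ty":0,"tz":0,"ax":0,"ay":0,"az":0,"fingers":100},{"tx":0,"ty":0,"tz":0,"ax":0,"ay":0,"az":0,"fingers":100},{"tx":0,"ty":0,"tz":0,"ax":0,"ay":0,"az":0,"fingers":100},{"tx":0,"ty":0,"tz":0,"ax":0,"ay":0,"az":0,"fingers":100},{"tx":0,"ty":0,"tz":-20,"ax":0,"ay":0,"az":0,"fingers":100},{"tx":0,"ty":0,"tz":-40,"ax":0,"ay":0,"az":0,"fingers":100},{"tx":0,"ty":0,"tz":-45,"ax":0,"ay":0,"az":0,"fingers":100},{"tx":0,"ty":0,"tz":-45,"ax":0,"ay":0,"az":0,"fingers":100},{"tx":0,"ty":0,"tz":0,"ax":0,"ay":0,"az":0,"fingers":100},{"tx":0,"ty":0,"tz":0,"ax":0,"ay":0,"az":0,"fingers":100}]'; python3 - <<'E'
from h import *
o=arm.get_obs(); b=viewer.capture("wrist"); cv2.imwrite("pics/w3.png",b); np.save("w3.npy",np.c_[o["ee_rot"],o["tcp_pos"]])
go(496,-234,200,-60)
E
```

```text
time: 8.1
tcp_pos: [561.7, -6.0, 174.1]
ee_rot: [[-0.024, 1.0, 0.002], [1.0, 0.024, 0.001], [0.001, 0.002, -1.0]]
contact_force: [0.3, -0.6, -0.4]
opening: 87.3
grip_force: 0.0
tcp [560.87  -5.94 172.81] shift [-226.4   -70.42  -27.28] n50 4.527998169342123
tool y now 1.399807024501164 world turn -61.399807024501165 -> az 61.399807024501165
```

View pics/w3.png

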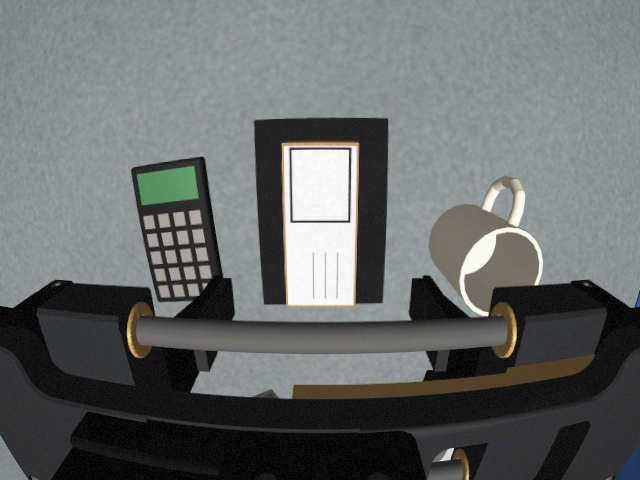

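The released parcel lies in the middle of the mat. Its top corners are (281,142), (359,142), (355,306) and (286,305), the frame is (290,148)–(351,222), and the mat is (254,120), (388,118), (382,303), (264,304).

```bash
python3 - <<'E'
from h import *
a=np.load("w3.npy"); o=dict(ee_rot=a[:,:3],tcp_pos=a[:,3])
P=wrist([[281,142],[359,142],[355,306],[286,305]],48,o); print(P.mean(0),yaw(P[3],P[0]),yaw(P[2],P[1]))
F=wrist([[290,148],[350.5,148],[351,222],[292,222]],48,o); print(F,F.mean(0))
M=wrist([[254,120],[388,118],[382,303],[264,304]],3,o); print(M.mean(0),yaw(M[3],M[0]),yaw(M[2],M[1]))
E
```

```text
[560.92  -5.4   48.  ] (np.float64(91.59491320769368), np.float64(137.16826435469287)) (np.float64(91.51072463052236), np.float64(138.16170313972873))
[[536.16  58.1   48.  ]
 [582.58  59.22  48.  ]
 [585.32   0.53  48.  ]
 [538.26  -0.6   48.  ]] [560.58  29.31  48.  ]
[562.62  -5.82   3.  ] (np.float64(92.15541383114628), np.float64(178.36264167780865)) (np.float64(91.951370293962), np.float64(179.24826613113888))
```

```bash
python3 -m creep '[{"tx":-36,"ty":-11,"tz":-4,"ax":0,"ay":0,"az":0,"fingers":100},{"tx":-36,"ty":-11,"tz":-4,"ax":0,"ay":0,"az":0,"fingers":100},{"tx":-36,"ty":-11,"tz":-4,"ax":0,"ay":0,"az":0,"fingers":100},{"tx":-36,"ty":-11,"tz":-4,"ax":0,"ay":0,"az":0,"fingers":100},{"tx":-36,"ty":-11,"tz":-4,"ax":0,"ay":0,"az":0,"fingers":100},{"tx":-36,"ty":-11,"tz":-4,"ax":0,"ay":0,"az":0,"fingers":100},{"tx":-10,"ty":-4,"tz":-3,"ax":0,"ay":0,"az":0,"fingers":100}]'; python3 -m creep '[{"tx":0,"ty":0,"tz":0,"ax":0,"ay":0,"az":7.7,"fingers":100},{"tx":0,"ty":0,"tz":0,"ax":0,"ay":0,"az":7.7,"fingers":100},{"tx":0,"ty":0,"tz":0,"ax":0,"ay":0,"az":7.7,"fingers":100},{"tx":0,"ty":0,"tz":0,"ax":0,"ay":0,"az":7.7,"fingers":100},{"tx":0,"ty":0,"tz":0,"ax":0,"ay":0,"az":7.7,"fingers":100},{"tx":0,"ty":0,"tz":0,"ax":0,"ay":0,"az":7.7,"fingers":100},{"tx":0,"ty":0,"tz":0,"ax":0,"ay":0,"az":7.6,"fingers":100},{"tx":0,"ty":0,"tz":0,"ax":0,"ay":0,"az":7.6,"fingers":100},{"tx":0,"ty":0,"tz":0,"ax":0,"ay":0,"az":0,"fingers":100},{"tx":0,"ty":0,"tz":0,"ax":0,"ay":0,"az":0,"fingers":100}]'; python3 - <<'E'
from h import *
o=arm.get_obs(); b=viewer.capture("wrist"); cv2.imwrite("pics/w4.png",cv2.resize(b[150:420,160:480],None,fx=2,fy=2)); np.save("w4.npy",np.c_[o["ee_rot"],o["tcp_pos"]])
go(496,-234,45,-60); print(o["qpos"])
E
```

```text
time: 8.85
tcp_pos: [493.9, -238.0, 199.2]
ee_rot: [[-0.019, 1.0, -0.002], [1.0, 0.019, -0.001], [-0.001, -0.002, -1.0]]
contact_force: [0.9, 0.0, -0.2]
opening: 87.2
grip_force: 0.0
time: 9.85
tcp_pos: [496.3, -233.2, 199.3]
ee_rot: [[0.864, 0.504, -0.002], [0.504, -0.864, -0.0], [-0.001, -0.001, -1.0]]
contact_force: [0.7, -0.3, 0.8]
opening: 87.3
grip_force: 0.0
tcp [ 496.31 -233.38  199.46] shift [ -0.42   0.46 154.46] n50 3.089227171507956
tool y now -59.78754806172296 world turn -0.21245193827704156 -> az 0.21245193827704156
[-0.6   0.23  1.11  1.79 -0.22  1.26 -0.47]
```

View pics/w4.png

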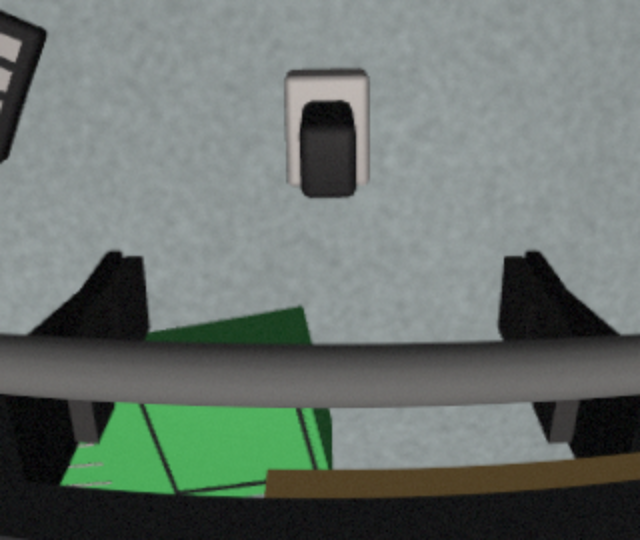

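The stamp sits square between the fingers. In the crop, its housing top runs (286,75)–(369,186) and its handle top about (301,125)–(356,197).

```bash
python3 - <<'E'
from h import *
a=np.load("w4.npy"); o=dict(ee_rot=a[:,:3],tcp_pos=a[:,3])
f=lambda c:np.array(c)/2+[160,150]
H=wrist(f([[286,75],[369,75],[369,186],[286,186]]),36,o); print("housing",H.mean(0),yaw(H[3],H[0]),yaw(H[2],H[1]),yaw(H[0],H[1]))
T=wrist(f([[301,125],[356,125],[356,197],[301,197]]),88,o); print("handle",T.mean(0),yaw(T[3],T[0]),yaw(T[2],T[1]),yaw(T[0],T[1]))
go(*H.mean(0)[:2],45,-60)
E
```

```text
housing [ 499.18 -234.18   36.  ] (np.float64(29.5590527518085), np.float64(51.16653274577723)) (np.float64(31.13522698232446), np.float64(51.19818150768578)) (np.float64(-59.7180716953172), np.float64(36.55211880644951))
handle [ 499.55 -233.97   88.  ] (np.float64(29.799962856027484), np.float64(28.402196737291245)) (np.float64(30.955423240331847), np.float64(28.416302254867848)) (np.float64(-59.73458464657942), np.float64(20.632168314713958))
tcp [ 496.31 -233.38  199.46] shift [  2.25   2.22 154.46] n50 3.08915129535975
tool y now -59.78754806172296 world turn -0.21245193827704156 -> az 0.21245193827704156
```

```bash
python3 -m creep '[{"tx":2.4,"ty":2.1,"tz":40,"ax":0,"ay":0,"az":0,"fingers":100},{"tx":0,"ty":0,"tz":40,"ax":0,"ay":0,"az":0,"fingers":100},{"tx":0,"ty":0,"tz":40,"ax":0,"ay":0,"az":0,"fingers":100},{"tx":0,"ty":0,"tz":34,"ax":0,"ay":0,"az":0,"fingers":100},{"tx":0,"ty":0,"tz":0,"ax":0,"ay":0,"az":0,"fingers":100},{"tx":0,"ty":0,"tz":0,"ax":0,"ay":0,"az":0,"fingers":0},{"tx":0,"ty":0,"tz":0,"ax":0,"ay":0,"az":0,"fingers":0},{"tx":0,"ty":0,"tz":0,"ax":0,"ay":0,"az":0,"fingers":0},{"tx":0,"ty":0,"tz":0,"ax":0,"ay":0,"az":0,"fingers":0},{"tx":0,"ty":0,"tz":0,"ax":0,"ay":0,"az":0,"fingers":0},{"tx":0,"ty":0,"tz":0,"ax":0,"ay":0,"az":0,"fingers":0}]' 40
```

```text
time: 11.0
tcp_pos: [499.9, -234.3, 46.4]
ee_rot: [[0.866, 0.5, 0.001], [0.5, -0.866, 0.0], [0.001, 0.0, -1.0]]
contact_force: [-0.1, 1.3, -1.0]
opening: 47.1
grip_force: 0.0
```

Still closing, so I'll give it more time.

```bash
python3 -m creep '[{"tx":0,"ty":0,"tz":0,"ax":0,"ay":0,"az":0,"fingers":0},{"tx":0,"ty":0,"tz":0,"ax":0,"ay":0,"az":0,"fingers":0},{"tx":0,"ty":0,"tz":0,"ax":0,"ay":0,"az":0,"fingers":0},{"tx":0,"ty":0,"tz":0,"ax":0,"ay":0,"az":0,"fingers":0},{"tx":0,"ty":0,"tz":0,"ax":0,"ay":0,"az":0,"fingers":0},{"tx":0,"ty":0,"tz":0,"ax":0,"ay":0,"az":0,"fingers":0}]'
```

```text
time: 11.6
tcp_pos: [499.6, -234.4, 46.0]
ee_rot: [[0.866, 0.5, -0.0], [0.5, -0.866, 0.0], [-0.0, -0.0, -1.0]]
contact_force: [0.3, -0.0, -1.2]
opening: 22.1
grip_force: 40.0
```

```bash
python3 -m creep '[{"tx":0,"ty":0,"tz":-20,"ax":0,"ay":0,"az":0,"fingers":0},{"tx":0,"ty":0,"tz":-30,"ax":0,"ay":0,"az":0,"fingers":0},{"tx":0,"ty":0,"tz":-30,"ax":0,"ay":0,"az":0,"fingers":0},{"tx":0,"ty":0,"tz":-30,"ax":0,"ay":0,"az":0,"fingers":0},{"tx":0,"ty":0,"tz":0,"ax":0,"ay":0,"az":0,"fingers":0},{"tx":0,"ty":0,"tz":0,"ax":0,"ay":0,"az":0,"fingers":0}]'; python3 -c "
from h import *
go(560.3,30,156,1.5); print(arm.get_obs()['opening'])"
```

```text
time: 12.2
tcp_pos: [499.8, -234.2, 156.1]
ee_rot: [[0.866, 0.5, 0.001], [0.5, -0.866, 0.0], [0.001, 0.0, -1.0]]
contact_force: [-0.2, -0.1, -2.2]
opening: 21.8
grip_force: 40.0
tcp [ 499.84 -234.19  156.11] shift [ 184.47 -198.55    0.28] n50 3.971055597473957
tool y now -59.99546727875651 world turn 61.49546727875651 -> az -61.49546727875651
21.780339419353627
```

```bash
python3 -m creep '[{"tx":18,"ty":-20,"tz":0,"ax":0,"ay":0,"az":0,"fingers":0},{"tx":23,"ty":-25,"tz":0,"ax":0,"ay":0,"az":0,"fingers":0},{"tx":23,"ty":-25,"tz":0,"ax":0,"ay":0,"az":0,"fingers":0},{"tx":23,"ty":-25,"tz":0,"ax":0,"ay":0,"az":0,"fingers":0},{"tx":23,"ty":-25,"tz":0,"ax":0,"ay":0,"az":0,"fingers":0},{"tx":23,"ty":-25,"tz":0,"ax":0,"ay":0,"az":0,"fingers":0},{"tx":23,"ty":-25,"tz":0,"ax":0,"ay":0,"az":0,"fingers":0},{"tx":18,"ty":-18,"tz":0,"ax":0,"ay":0,"az":0,"fingers":0},{"tx":10.5,"ty":-10.5,"tz":0,"ax":0,"ay":0,"az":0,"fingers":0}]'; python3 -m creep '[{"tx":0,"ty":0,"tz":0,"ax":0,"ay":0,"az":-7.7,"fingers":0},{"tx":0,"ty":0,"tz":0,"ax":0,"ay":0,"az":-7.7,"fingers":0},{"tx":0,"ty":0,"tz":0,"ax":0,"ay":0,"az":-7.7,"fingers":0},{"tx":0,"ty":0,"tz":0,"ax":0,"ay":0,"az":-7.7,"fingers":0},{"tx":0,"ty":0,"tz":0,"ax":0,"ay":0,"az":-7.7,"fingers":0},{"tx":0,"ty":0,"tz":0,"ax":0,"ay":0,"az":-7.7,"fingers":0},{"tx":0,"ty":0,"tz":0,"ax":0,"ay":0,"az":-7.7,"fingers":0},{"tx":0,"ty":0,"tz":0,"ax":0,"ay":0,"az":-7.6,"fingers":0},{"tx":0,"ty":0,"tz":30,"ax":0,"ay":0,"az":0,"fingers":0},{"tx":0,"ty":0,"tz":15,"ax":0,"ay":0,"az":0,"fingers":0},{"tx":0,"ty":0,"tz":0,"ax":0,"ay":0,"az":0,"fingers":0},{"tx":0,"ty":0,"tz":0,"ax":0,"ay":0,"az":0,"fingers":0}]'; python3 - <<'E'
from h import *
go(560.3,30,94,1.5); o=arm.get_obs(); b=viewer.capture("wrist"); cv2.imwrite("pics/w5.png",cv2.resize(b[100:400,160:480],None,fx=2,fy=2)); np.save("w5.npy",np.c_[o["ee_rot"],o["tcp_pos"]])
E
```

```text
time: 13.1
tcp_pos: [559.8, 32.4, 154.5]
ee_rot: [[0.865, 0.502, -0.002], [0.502, -0.865, -0.001], [-0.002, -0.001, -1.0]]
contact_force: [-0.4, 0.2, -2.1]
opening: 21.6
grip_force: 40.0
time: 14.3
tcp_pos: [560.0, 29.1, 110.9]
ee_rot: [[-0.025, 1.0, -0.001], [1.0, 0.025, -0.001], [-0.001, -0.001, -1.0]]
contact_force: [1.0, 1.6, -1.4]
opening: 21.6
grip_force: 40.0
tcp [560.01  29.11 110.92] shift [ 0.9   0.33 16.92] n50 0.3384655709467457
tool y now 1.415644252715732 world turn 0.08435574728426332 -> az -0.08435574728426332
```

View pics/w5.png

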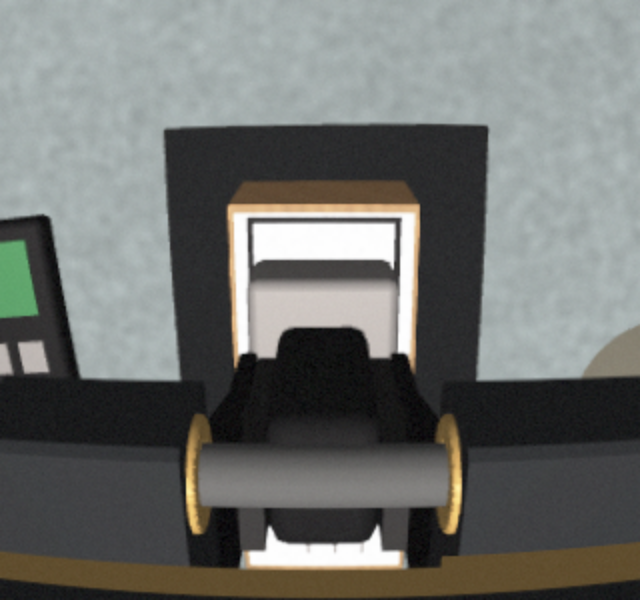

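The stamp is over the frame. In the crop, the frame's outer end edge is (248,218)–(401,218) and the housing's far top edge is (252,278)–(396,278), both centred near column 324.

```bash
python3 - <<'E'
from h import *
a=np.load("w5.npy"); o=dict(ee_rot=a[:,:3],tcp_pos=a[:,3])
f=lambda c:np.array(c)/2+[160,100]
print("frame edge",wrist(f([[248,218],[401,218]]),48,o).mean(0)-[0,30,0]); print("parcel end",wrist(f([[228,207],[419,207]]),48,o).mean(0)-[0,34,0])
z=a[2,3]-10; print("stamp",wrist(f([[250,278],[398,278]]),z,o).mean(0)-[0,26,0],a[:,3])
print("stamp low edge",wrist(f([[252,262],[396,262]]),z-6,o).mean(0)-[0,26,0])
E
```

```text
frame edge [559.54  29.01  48.  ]
parcel end [559.14  28.51  48.  ]
stamp [559.42  29.61 100.92] [560.01  29.11 110.92]
stamp low edge [559.37  31.94  94.92]
```

The stamp and the frame agree within 1 mm. Now a gentle descent.

```bash
python3 -m creep '[{"tx":0,"ty":0,"tz":8,"ax":0,"ay":0,"az":0,"fingers":0},{"tx":0,"ty":0,"tz":5,"ax":0,"ay":0,"az":0,"fingers":0},{"tx":0,"ty":0,"tz":2,"ax":0,"ay":0,"az":0,"fingers":0},{"tx":0,"ty":0,"tz":0,"ax":0,"ay":0,"az":0,"fingers":0},{"tx":0,"ty":0,"tz":0,"ax":0,"ay":0,"az":0,"fingers":0}]'; python3 -m creep '[{"tx":0,"ty":0,"tz":1.5,"ax":0,"ay":0,"az":0,"fingers":0},{"tx":0,"ty":0,"tz":0,"ax":0,"ay":0,"az":0,"fingers":0},{"tx":0,"ty":0,"tz":0,"ax":0,"ay":0,"az":0,"fingers":0}]'; python3 -m creep '[{"tx":0,"ty":0,"tz":1.5,"ax":0,"ay":0,"az":0,"fingers":0},{"tx":0,"ty":0,"tz":0,"ax":0,"ay":0,"az":0,"fingers":0},{"tx":0,"ty":0,"tz":0,"ax":0,"ay":0,"az":0,"fingers":0}]'
```

```text
time: 14.85
tcp_pos: [560.3, 29.7, 96.2]
ee_rot: [[-0.026, 1.0, 0.0], [1.0, 0.026, -0.0], [-0.0, 0.0, -1.0]]
contact_force: [-0.3, 0.1, -1.5]
opening: 21.5
grip_force: 40.0
time: 15.15
tcp_pos: [560.3, 29.7, 94.6]
ee_rot: [[-0.026, 1.0, 0.0], [1.0, 0.026, -0.0], [-0.0, 0.0, -1.0]]
contact_force: [-0.2, -0.3, -1.8]
opening: 21.7
grip_force: 40.0
time: 15.45
tcp_pos: [560.5, 29.7, 93.3]
ee_rot: [[-0.026, 1.0, 0.0], [1.0, 0.026, 0.0], [0.0, 0.0, -1.0]]
contact_force: [-0.7, -0.3, 2.3]
opening: 22.0
grip_force: 40.0
```

```bash
python3 -m creep '[{"tx":0,"ty":0,"tz":1.5,"ax":0,"ay":0,"az":0,"fingers":0},{"tx":0,"ty":0,"tz":0,"ax":0,"ay":0,"az":0,"fingers":0},{"tx":0,"ty":0,"tz":0,"ax":0,"ay":0,"az":0,"fingers":0}]'; python3 -m creep '[{"tx":0,"ty":0,"tz":1.5,"ax":0,"ay":0,"az":0,"fingers":0},{"tx":0,"ty":0,"tz":0,"ax":0,"ay":0,"az":0,"fingers":0},{"tx":0,"ty":0,"tz":0,"ax":0,"ay":0,"az":0,"fingers":0}]'
```

```text
time: 15.75
tcp_pos: [560.5, 29.7, 91.7]
ee_rot: [[-0.026, 1.0, 0.0], [1.0, 0.026, -0.0], [-0.0, 0.0, -1.0]]
contact_force: [0.1, 0.0, 3.0]
opening: 21.8
grip_force: 40.0
time: 16.05
tcp_pos: [560.4, 29.7, 90.2]
ee_rot: [[-0.026, 1.0, 0.0], [1.0, 0.026, -0.0], [-0.0, 0.0, -1.0]]
contact_force: [-0.4, -0.8, 3.7]
opening: 21.5
grip_force: 40.0
```

```bash
python3 -m creep '[{"tx":0,"ty":0,"tz":0.5,"ax":0,"ay":0,"az":0,"fingers":0},{"tx":0,"ty":0,"tz":0,"ax":0,"ay":0,"az":0,"fingers":0},{"tx":0,"ty":0,"tz":0,"ax":0,"ay":0,"az":0,"fingers":0},{"tx":0,"ty":0,"tz":0,"ax":0,"ay":0,"az":0,"fingers":0},{"tx":0,"ty":0,"tz":0,"ax":0,"ay":0,"az":0,"fingers":0}]'; python3 - <<'E'
from h import *
o=arm.get_obs(); b=viewer.capture("wrist"); s=viewer.capture("scene"); cv2.imwrite("pics/w6.png",np.hstack([cv2.resize(b[130:360,210:440],(400,400),interpolation=2),cv2.resize(s[190:350,220:380],(400,400),interpolation=2)])); np.save("w6.npy",np.c_[o["ee_rot"],o["tcp_pos"]]); print(o["tcp_pos"])
E
```

```text
time: 16.55
tcp_pos: [560.5, 29.7, 89.7]
ee_rot: [[-0.026, 1.0, 0.0], [1.0, 0.026, -0.0], [-0.0, 0.0, -1.0]]
contact_force: [0.6, -0.7, 3.9]
opening: 21.5
grip_force: 40.0
[560.47  29.7   89.67]
```

View pics/w6.png

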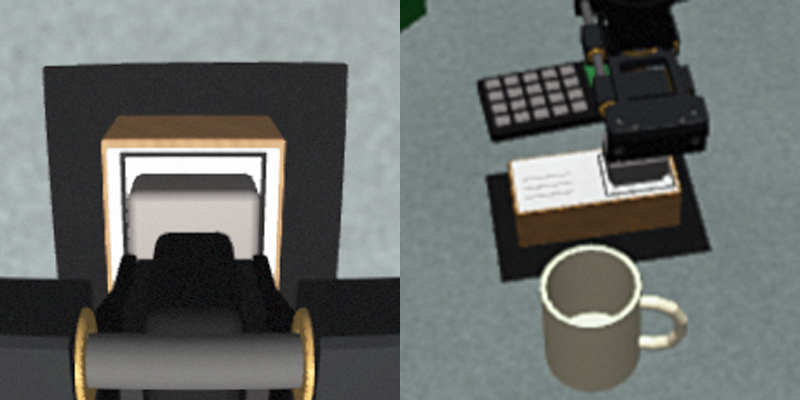

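The stamp sits square in the frame: in the wrist half the frame spans columns 121–266 and the housing 128–261. The parcel is on the mat and the mug and calculator haven't moved. One last check along the length.

```bash
python3 - <<'E'
from h import *
a=np.load("w6.npy"); o=dict(ee_rot=a[:,:3],tcp_pos=a[:,3]); f=lambda c:np.array(c)*.575+[210,130]
print(wrist(f([[121,154],[266,154]]),48,o).mean(0)-[0,30,0], wrist(f([[128,194],[261,194]]),79,o).mean(0)-[0,26,0])
E
```

```text
[559.46  28.7   48.  ] [559.82  28.71  79.  ]
```

```bash
python3 -c "
from cell import arm
print(arm.hand_in())"
```

```text
the job is handed in; nothing more can be done
None
```

The job is handed in, with no verdict returned: the parcel is centred on the mat and let go, and the gripper is holding the stamp pressed square in the printed frame at about 5.5 N, its foot roughly half-way in.

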